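# Unmould cast specimen blocks into the turned inspection tray

### The job

Switch the curing plate off with its red lever before any casting is disturbed, then turn the square tray a quarter turn and push it home, snug in the corner stop with its blue wall against the blue fence. Lift every resin block out of the mould and lay each one flat on the floor of a tray compartment of its own; finish with the tray still home and the switch off, without disturbing the bottle, jar or glove carton.

Things in the scene. Friction and masses are not known exactly. Their poses are not given: they have to be found in the camera images.
- switch (a joint): On/off lever of the curing plate (rad): 0 = leaning towards the robot (on), 1.0 = leaning away from the robot (off). It swings about a level axis, in the plane of its housing's x axis, and stays where it is left; a light push of a few newtons moves it.
- switch_tip (a point): Tip of the red switch lever, which is 75 mm long on a small grey housing. The tip is near its highest point; push it away from the robot (housing +x, within 0.2 rad of world +x) to switch off. The tip travels about 70 mm.
- mould: Fixed curing plate (white, 226 x 216 x 20 mm) carrying an open aluminium mould (186 x 176 mm, its top 44 mm above the bench) with four rectangular cavities 65 x 41 mm, 14 mm deep, long side along the mould's x, centred at (+-42, +-41) mm. Origin: centre of the underside on the bench; z up.
- tray: Loose square white tray, 165 x 165 mm, about 0.4 kg; 4 mm floor, outer walls 10 mm thick, cross dividers 5 mm thick, all walls 16 mm high over the bench. Four open compartments 70 x 70 mm inside. Its +x outer wall is blue. Move it by pushing on its walls, from outside or from inside an empty compartment. Origin: centre of the underside; z up.
- tray_blue (a point): Middle of the top outer edge of the tray's blue wall (82.5 mm along the tray's +x from its centre).
- stop: Fixed corner stop: blue fence on its +x side, aluminium fence on its -y side, both 24 mm high, 12 mm thick, reaching 115 mm from the corner; dark 24 mm square post, 45 mm high, outside the corner. Origin: on the bench where the home tray has its centre; the fences' inner faces are 82.5 mm from it along +x and -y. Home = tray axes parallel to these axes, blue wall on blue fence.
- home_blue (a point): Where tray_blue lies when the tray is home: at the inner face of the blue fence, 82.5 mm along the stop's +x, 16 mm above the bench.
- bottle: Bystander: clear bottle, 68 mm across, 150 mm tall, beyond the switch. Origin: centre of its underside.
- jar: Bystander: amber jar, 64 mm across, 85 mm tall. Origin: centre of its underside.
- gloves: Bystander: blue carton 110 x 220 x 70 mm at the left. Origin: centre of its underside.
- bay0 (a point): Centre of the floor of the tray compartment on the tray's +x, +y side (37.5 mm each way from the tray's centre), 4 mm above the bench.
- bay1 (a point): Centre of the floor of the tray compartment on the tray's +x, -y side (37.5 mm each way from the tray's centre), 4 mm above the bench.
- bay2 (a point): Centre of the floor of the tray compartment on the tray's -x, +y side (37.5 mm each way from the tray's centre), 4 mm above the bench.
- bay3 (a point): Centre of the floor of the tray compartment on the tray's -x, -y side (37.5 mm each way from the tray's centre), 4 mm above the bench.
- block0: Cast amber resin block with a dark beetle figure on one face, 62 x 38 x 38 mm, 0.11 kg (may be absent). Origin: its centre; x along its 62 mm length. In the mould it sits in a cavity with 14 mm below the mould's top and 24 mm standing out (underside 30 mm above the bench); 1.5 mm of play all round.
- block1: Cast amber resin block with a dark beetle figure on one face, 62 x 38 x 38 mm, 0.11 kg (may be absent). Origin: its centre; x along its 62 mm length. In the mould it sits in a cavity with 14 mm below the mould's top and 24 mm standing out (underside 30 mm above the bench); 1.5 mm of play all round.
- block2: Cast amber resin block with a dark beetle figure on one face, 62 x 38 x 38 mm, 0.11 kg (may be absent). Origin: its centre; x along its 62 mm length. In the mould it sits in a cavity with 14 mm below the mould's top and 24 mm standing out (underside 30 mm above the bench); 1.5 mm of play all round.
- block3: Cast amber resin block with a dark beetle figure on one face, 62 x 38 x 38 mm, 0.11 kg (may be absent). Origin: its centre; x along its 62 mm length. In the mould it sits in a cavity with 14 mm below the mould's top and 24 mm standing out (underside 30 mm above the bench); 1.5 mm of play all round.
There are look-alikes about, which are no part of the job. Leave any brown or purple look-alike of the stop alone.

How it is judged:
By the outcome, as a careful person would: the job done as asked, in the order asked, and still so for the second after the job is handed in, with the robot touching nothing.
Of block0, block1, block2, block3 only 3 to 4 are there at a start; the rules pass over those that are not, and their reading is None.
At some moment in a run one of tray may be knocked a few centimetres aside while the robot is not near it.
Once in a run the grip may slacken for a moment while it holds something.
It also fails if it takes over 210 s, if anything falls off the work surface, if the arm or the gripper's body presses on something with over 40 N, if the wrist force passes 120 N, or if a joint passes its speed limit or range.

### The arm

A 7-joint arm with a two-finger parallel gripper is mounted at the origin on the work surface. World frame = base frame: x ahead of the robot, y to its left, z up, the work surface at z = 0. Lengths are in m, angles in degrees, forces in N, time in s.
With the tool pointing down it reaches from about 0.35 to 0.9 m from the base axis. Payload 19.9 kg.
Tool frame: the origin (TCP) lies midway between the tips of the shut fingers; the grasp point (between the pads) lies 19 mm behind it; z points along the fingers, y is the line along which they close (so a half turn about z gives the same grasp; the last joint's range is limited). The gripper opens to 85 mm and grips with 20 to 120 N. Pads are 22 mm wide; open, the fingers measure 114 mm over their backs; the gripper's body (76 mm by 85 mm) begins 54 mm behind the grasp point. The pads swing forward as they close: fully open they stand 13 mm farther back than shut.
Start: joints at [68.554, 23.915, -0.59, 92.452, 0.269, 63.638, -3.037], TCP at [0.204, -0.591, 0.231] pointing down, gripper open.
Joint ranges: [-161.28, 161.28], [-22.2, 115.67], [-73.04, 71.86], [3.21, 147.25], [-68.34, 248.33], [10.77, 114.83], [-161.83, 161.83]. Speed limits (degrees/s): [108.29, 108.29, 136.94, 136.94, 172.46, 172.46, 172.46].

### API

Orientations are given as a 3x3 rotation matrix whose columns are the frame's x, y, z axes.
In Python, from station import * gives the robot as it stands.
- The arm moves only by the shell command python3 -m pendant 'ROWS' [FORCE]. ROWS is JSON, a list of rows, each a list of 3 entries, a list of its own where there are three numbers: the turn, a rotation vector about the world's x, y, z in degrees, then the shift along the world's x, y, z in mm, then the opening, from -1 (shut) to 1 (fully open), so that 0 is half open. In form: [[[wx, wy, wz], [x, y, z], hand], ...]. A call has exactly 5 rows; each row is the pose to reach, as a shift and turn from the pose commanded when the call began; what a row does not reach only later rows make up. A row lasts 1/12 s, in which the tool goes at most 41.7 mm and 7.16 degrees, less where a joint would pass 70% of its speed; a pose out of reach is approached as far as the arm can. A call with a gripper value outside its range is refused whole. The fingers move at their own pace and stop on an object; FORCE is the grip in N (left out, the last holds). Time passes only in rows, so rows that repeat a pose let the fingers close, or fill a call up. It gives the time, the measured TCP pose, the force, the opening and the grip force at its end, in the units of the state.
- get_obs(): the state, without advancing time (a new reading comes with each control period).
- read_camera(name): name is "side" or "top" or "wrist"; returns a dict with "img" (420x560x3 uint8, blue, green, red), "z_map" (420x560 float32, m along the optical axis (not along the pixel's ray), 0 where there is no reading), "K" (3x3 intrinsics, pixels), "world_from_camera" (4x4, takes a point from camera to world coordinates). Camera axes: x right, y down, z forward; pixel columns grow to the right and rows downward; lengths in m; the calibration is good to about 2 mm. A picture is of the moment at which its call begins.
- hand_in(): hands the job in; it is judged then, once.
The state is a dict: "time": time; "qpos": joint angles; "qd": joint speeds; "tau": joint torques, N m; "position": TCP position; "tool_rot": TCP orientation; "force": force on the tool from outside, world axes, zero at the start; "wrist_torque": the same for the moment, N m; "gripper_width": opening from 0.0 (shut) to 1.0 (fully open); "grasp_force": force on a finger pad.
Only numpy, scipy, OpenCV 4.12 (cv2) and the standard library are available. Lean on these libraries where they do the work, as an engineer would, in place of code of your own. Each camera call takes 0.05 s, during which the arm holds its last target. There are 200 camera calls.

## Working session

There is one attempt and no reset: what is moved stays moved. The work goes in short steps, Python scripts to look and compute and a shell command to move; the robot and the scene stay as the last step left them, time stands still between calls to the robot, and variables do not carry over. Pictures are saved under pics/ and viewed, at most 14 in all, crops included, and the job is handed in when it is done.

```bash
mkdir -p pics; ls; cat > h.py <<'E'
from station import *
import numpy as np, cv2
def cam(n,save=None):
    c=read_camera(n)
    if save: cv2.imwrite('pics/'+save,c['img'])
    K=c['K'];z=c['z_map'];v,u=np.indices(z.shape)
    P=np.stack([(u-K[0,2])/K[0,0]*z,(v-K[1,2])/K[1,1]*z,z],-1)
    T=c['world_from_camera'];W=P@T[:3,:3].T+T[:3,3]
    W[z==0]=np.nan
    return c['img'],W
E
python3 - <<'E'
from h import *
for n in('top','side'):
    im,W=cam(n,n+'1.png');np.save(n+'W.npy',W)
    c=read_camera(n);print(n,c['K'].tolist(),c['world_from_camera'].round(3).tolist())
o=get_obs();print(o)
E
```

```text
pics
top [[383.0101827282893, 0.0, 277.7335369128145], [0.0, 383.0101827282893, 206.60081330509993], [0.0, 0.0, 1.0]] [[0.014, -0.99, 0.14, 0.341], [-1.0, -0.014, 0.003, -0.008], [-0.001, -0.14, -0.99, 1.258], [0.0, 0.0, 0.0, 1.0]]
side [[504.64604397049004, 0.0, 283.28774328246755], [0.0, 504.64604397049004, 215.35926228600474], [0.0, 0.0, 1.0]] [[-0.894, -0.224, 0.388, -0.089], [-0.448, 0.486, -0.751, 1.188], [-0.02, -0.845, -0.535, 0.91], [0.0, 0.0, 0.0, 1.0]]
{'time': 0.2, 'qpos': array([68.55357403, 23.93502504, -0.58880964, 92.46940982,  0.26884082,
       63.63573148, -3.0369494 ]), 'qd': array([ 0.01574952, -0.26157535, -0.03524568, -0.11328194, -0.06554414,
       -0.08105672, -0.04451269]), 'tau': array([ 3.89780625e-04, -8.63997245e+01,  6.78166989e-01, -4.34725857e+01,
        1.91691017e-02,  5.80547901e-03, -1.15321282e-05]), 'position': array([ 0.20411504, -0.59054297,  0.2309204 ]), 'tool_rot': array([[ 9.45136045e-01,  3.26676867e-01, -2.85857585e-04],
       [ 3.26676985e-01, -9.45135847e-01,  6.14757533e-04],
       [-6.93471858e-05, -6.74412597e-04, -9.99999770e-01]]), 'force': array([-0.14376465,  0.75555364,  0.63581647]), 'wrist_torque': array([-0.03305799, -0.00746619, -0.01030765]), 'grasp_force': 0.0, 'gripper_width': 0.9957991593902683}
```

View pics/top1.png

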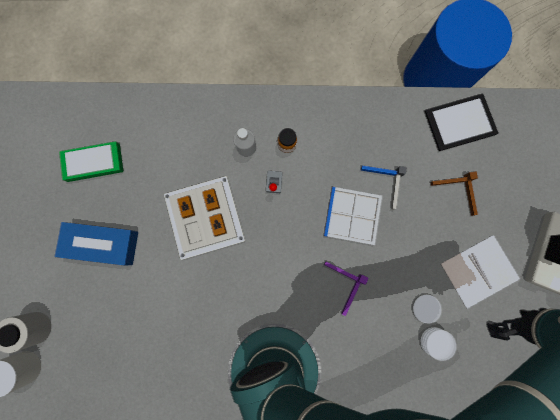

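View pics/side1.png

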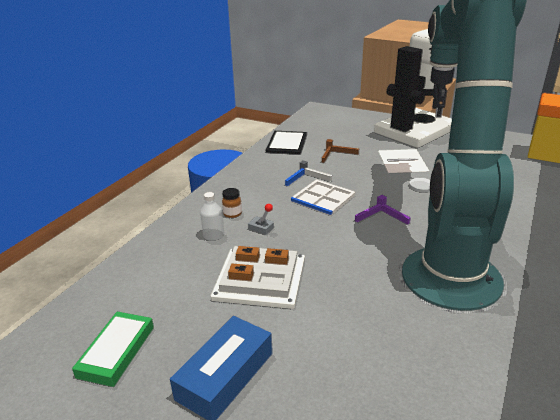

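The top view shows three blocks in the mould, at px (185,206), (211,199) and (218,225), with the cavity at (193,233) empty. The red lever is at (273,186). The tray is at (353,215) with its blue wall on the left (+y). The real stop has its post at (400,171), blue fence on the far side and aluminium fence on the right, so the tray needs about −90°.

```bash
python3 - <<'E'
from h import *
im=cv2.imread('pics/top1.png');W=np.load('topW.npy');hsv=cv2.cvtColor(im,cv2.COLOR_BGR2HSV)
H,S,V=cv2.split(hsv);z=W[...,2]
def box(u0,u1,v0,v1): 
    m=np.zeros(z.shape,bool);m[v0:v1,u0:u1]=1;return m
def rect(name,m):
    p=W[m][:,:2].astype(np.float32)*1000;r=cv2.minAreaRect(p)
    print(name,m.sum(),'med',np.median(W[m],0).round(4)*1000,'rect',np.round(r[0],1),np.round(r[1],1),round(r[2],1))
blue=(H>100)&(H<125)&(S>120)
rect('bluefence',blue&box(355,410,155,185)&(z>.012))
rect('alu',(S<60)&(V>120)&box(388,404,176,215)&(z>.012))
rect('post',box(390,412,160,182)&(z>.035))
rect('tray',box(315,390,180,250)&(z>.009))
rect('traytop',box(315,390,180,250)&(z>.003))
rect('trayblue',blue&box(315,345,180,250)&(z>.009))
rect('mouldtop',box(160,250,170,262)&(z>.035)&(z<.05))
rect('plate',box(155,250,170,262)&(z>.012))
for i,(u,v) in enumerate([(185,206),(211,199),(218,225)]): rect('blk%d'%i,box(u-15,u+15,v-15,v+15)&(z>.058))
rect('red',((H<8)|(H>172))&(S>150)&box(260,290,165,200))
rect('housing',box(262,286,168,197)&(z>.008)&(z<.04))
rect('bottle',box(230,260,120,160)&(z>.05));rect('jar',box(275,302,122,155)&(z>.05))
rect('gloves',box(50,142,215,270)&(z>.04))
rect('purple',(H>130)&(H<165)&(S>80)&box(315,375,255,320))
c=(blue&box(355,410,155,185)&(z>.012))
sd=cv2.imread('pics/side1.png');Ws=np.load('sideW.npy');Hs,Ss,_=cv2.split(cv2.cvtColor(sd,cv2.COLOR_BGR2HSV))
m=((Hs<8)|(Hs>172))&(Ss>150);m[:190]=0;m[240:]=0;m[:,:240]=0;m[:,300:]=0
print('red side',m.sum(),np.median(Ws[m],0).round(4),Ws[m].max(0).round(3),Ws[m].min(0).round(3))
E
```

```text
bluefence 163 med [ 643.2 -337.4   24.2] rect [ 644.2 -336.3] [114.8  13.9] 81.7
alu 118 med [ 569.5 -389.9   25.2] rect [ 569.7 -389.5] [ 12.9 109.5] 81.7
post 64 med [ 638.9 -403.8   45.2] rect [ 640.5 -405.4] [23.6 25.4] 77.7
tray 893 med [ 491.7 -250.7   16.1] rect [ 492.7 -249.6] [165.5 165.8] 80.4
traytop 2731 med [ 491.6 -250.     6.4] rect [ 497.8 -250.7] [230.7 247.3] 0.4
trayblue 151 med [ 505.  -172.2   16.9] rect [ 505.6 -173.1] [  9.7 162.4] 80.1
mouldtop 2159 med [476.  237.5  44.6] rect [480.  237.5] [186.8 176.6] 17.3
plate 4555 med [474.5 232.   43.4] rect [480.1 237.5] [226.6 216.3] 17.2
blk0 248 med [507.1 288.1  68.9] rect [508.3 288.4] [62.5 38.3] 17.0
blk1 245 med [531.  209.5  68.6] rect [531.9 210.9] [62.1 38.7] 17.7
blk2 251 med [452.  184.5  68.6] rect [451.8 185.3] [62.  37.9] 16.3
red 49 med [nan nan nan] rect [567.2  13.3] [22.  19.2] 22.8
housing 261 med [604.2   8.6  26.4] rect [599.5  10.7] [70.9 49.4] 0.9
bottle 427 med [708.7 102.4 106.5] rect [717.1 104.9] [59.5 66.2] 18.1
jar 327 med [728.  -30.8  84.5] rect [732.1 -31.5] [58.3 58.6] 0.8
gloves 2643 med [386.7 561.9  70.5] rect [387.7 568.2] [224.7 110.1] 84.1
purple 406 med [nan nan nan] rect [ 270.9 -198.4] [145.1 131.7] 55.6
red side 44 [0.5653 0.0215 0.0954] [0.579 0.03  0.104] [0.556 0.009 0.084]
```

```bash
R='x'; 
python3 -m pendant '[[[0,0,-1],[16,30,-1],-1],[[0,0,-2],[32,60,-3],-1],[[0,0,-3],[48,90,-5],-1],[[0,0,-4],[64,120,-6],-1],[[0,0,-5],[80,151,-8],-1]]'
python3 -m pendant '[[[0,0,-1],[16,30,-1],-1],[[0,0,-2],[32,60,-3],-1],[[0,0,-3],[48,90,-5],-1],[[0,0,-4],[64,120,-6],-1],[[0,0,-5],[80,151,-8],-1]]'
python3 -m pendant '[[[0,0,-1],[16,30,-1],-1],[[0,0,-2],[32,60,-3],-1],[[0,0,-3],[48,90,-5],-1],[[0,0,-4],[64,120,-6],-1],[[0,0,-5],[80,151,-8],-1]]'
python3 -m pendant '[[[0,0,-1],[16,30,-1],-1],[[0,0,-2],[32,60,-3],-1],[[0,0,-3],[48,90,-5],-1],[[0,0,-4],[64,120,-6],-1],[[0,0,-4],[80,151,-8],-1]]'
```

```text
time: 0.62
position: [0.2846, -0.4383, 0.2232]
tool_rot: [[0.97, 0.242, -0.0], [0.242, -0.97, -0.0], [-0.0, 0.0, -1.0]]
force: [1.3, -0.6, -0.3]
gripper_width: 0.299
grasp_force: 0.0
time: 1.03
position: [0.3646, -0.2873, 0.2154]
tool_rot: [[0.988, 0.156, 0.0], [0.156, -0.988, -0.0], [0.0, 0.0, -1.0]]
force: [0.3, 0.4, 0.8]
gripper_width: -0.001
grasp_force: 0.0
time: 1.45
position: [0.4447, -0.1363, 0.2074]
tool_rot: [[0.998, 0.07, 0.0], [0.07, -0.998, -0.0], [0.0, 0.0, -1.0]]
force: [0.7, -1.4, 0.3]
gripper_width: 0.002
grasp_force: 0.0
time: 1.87
position: [0.5247, 0.0147, 0.1993]
tool_rot: [[1.0, -0.0, 0.0], [-0.0, -1.0, -0.0], [0.0, 0.0, -1.0]]
force: [0.7, -0.5, 1.3]
gripper_width: 0.001
grasp_force: 0.0
```

```bash

python3 -m pendant '[[[0,0,0],[0,0,-40],-1],[[0,0,0],[0,0,-80],-1],[[0,0,0],[0,0,-118],-1],[[0,0,0],[0,0,-118],-1],[[0,0,0],[10,-1,-118],-1]]'
python3 -m pendant '[[[0,0,0],[10,-1,0],-1],[[0,0,0],[20,-2,0],-1],[[0,0,0],[30,-3,0],-1],[[0,0,0],[40,-4,0],-1],[[0,0,0],[50,-5,0],-1]]'
python3 -m pendant '[[[0,0,0],[6,-1,0],-1],[[0,0,0],[12,-1,0],-1],[[0,0,0],[18,-2,0],-1],[[0,0,0],[24,-2,0],-1],[[0,0,0],[30,-2,0],-1]]'
python3 - <<'E'
from h import *
im,W=cam('side')
cv2.imwrite('pics/sw.png',cv2.resize(im[170:270,200:340],None,fx=4,fy=4))
E
```

```text
time: 2.28
position: [0.5323, 0.0126, 0.0806]
tool_rot: [[1.0, 0.002, -0.005], [0.002, -1.0, 0.0], [-0.005, -0.0, -1.0]]
force: [1.4, 0.6, 1.1]
gripper_width: 0.002
grasp_force: 0.0
time: 2.7
position: [0.5861, 0.007, 0.0827]
tool_rot: [[1.0, 0.001, 0.002], [0.001, -1.0, 0.0], [0.002, -0.0, -1.0]]
force: [-1.7, 1.2, 0.9]
gripper_width: 0.001
grasp_force: 0.5
time: 3.12
position: [0.6144, 0.0052, 0.0813]
tool_rot: [[1.0, 0.001, -0.001], [0.001, -1.0, -0.0], [-0.001, 0.0, -1.0]]
force: [-19.0, 0.3, 2.9]
gripper_width: 0.0
grasp_force: 10.6
```

View pics/sw.png

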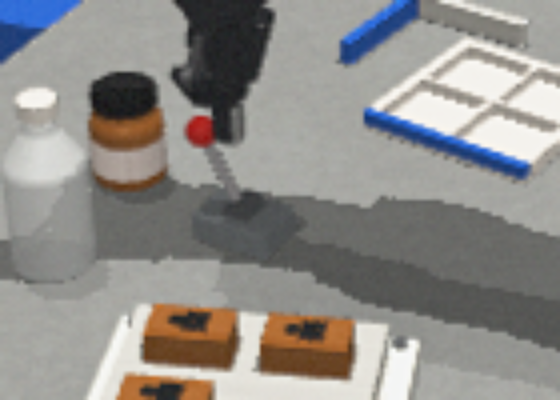

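The lever leans away against its end stop, with the ball at px (200,130) of the crop, so the switch is off. Next I back off and go above the tray's +y wall, opposite its final aluminium side.

```bash

python3 -m pendant '[[[0,0,0],[-15,0,0],-1],[[0,0,0],[-25,0,20],-1],[[0,0,0],[-25,0,60],-1],[[0,0,0],[-25,0,100],-1],[[0,0,7],[-40,-30,110],-1]]'
python3 -m pendant '[[[0,0,7],[-10,-25,0],-0.5],[[0,0,14],[-20,-50,0],0],[[0,0,21],[-30,-75,0],0],[[0,0,28],[-40,-100,0],0],[[0,0,35],[-55,-125,0],0]]'
python3 -m pendant '[[[0,0,7],[-15,-25,-10],0],[[0,0,14],[-30,-50,-20],0],[[0,0,21],[-50,-75,-30],0],[[0,0,28],[-70,-100,-40],0],[[0,0,35],[-90,-120,-50],0]]'
python3 - <<'E'
from h import *
print(get_obs()['qpos'])
im,W=cam('top','t2.png');cv2.imwrite('pics/t2.png',im)
H,S,V=cv2.split(cv2.cvtColor(im,cv2.COLOR_BGR2HSV));m=((H<8)|(H>172))&(S>150);m[:160]=0;m[200:]=0;m[:,:260]=0;m[:,290:]=0
print('red',np.nanmedian(W[m],0))
im,W=cam('wrist','w2.png')
H,S,V=cv2.split(cv2.cvtColor(im,cv2.COLOR_BGR2HSV));z=W[...,2]
m=(z>.011)&(z<.022)&(W[...,0]<.6)&(W[...,0]>.37)&(W[...,1]<-.15)&(W[...,1]>-.37)
print(m.sum(),cv2.minAreaRect(W[m][:,:2].astype(np.float32)*1000))
E
```

```text
time: 3.58
position: [0.578, -0.0189, 0.1975]
tool_rot: [[0.992, 0.126, 0.009], [0.126, -0.992, 0.002], [0.009, -0.001, -1.0]]
force: [1.2, -0.1, 0.3]
gripper_width: -0.0
grasp_force: 0.0
time: 4.0
position: [0.5194, -0.1508, 0.1916]
tool_rot: [[0.738, 0.675, 0.001], [0.675, -0.738, -0.0], [0.001, 0.001, -1.0]]
force: [0.4, -0.7, 0.1]
gripper_width: 0.496
grasp_force: 0.0
time: 4.42
position: [0.4284, -0.2715, 0.1411]
tool_rot: [[0.219, 0.976, 0.001], [0.976, -0.219, -0.001], [-0.0, 0.001, -1.0]]
force: [0.7, -1.6, 0.1]
gripper_width: 0.502
grasp_force: 0.0
[ 54.49375935  21.07142237 -30.51060055 113.04069391  13.93220633
  49.40169847   3.89952641]
red [0.63424894 0.00872734 0.09820388]
12291 ((493.7218933105469, -250.1680908203125), (165.7663116455078, 165.99232482910156), 80.3344497680664)
```

View pics/w2.png

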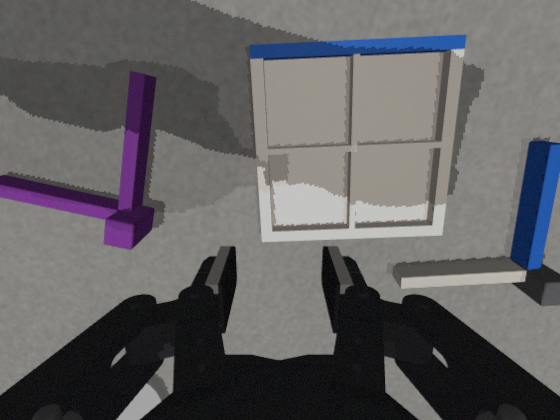

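The wrist view shows the tray untouched, with its blue wall at the top (row 45), and the switch tip reads x=0.634 (off). I go down and grip the wall.

```bash

python3 -m pendant '[[[0,0,3],[-18,-2,-30],0],[[0,0,3],[-18,-2,-65],0],[[0,0,3],[-18,-2,-100],0],[[0,0,3],[-18,-2,-120],0],[[0,0,3],[-18,-2,-132],0]]' 60
python3 -m pendant '[[[0,0,0],[0,0,0],-0.5],[[0,0,0],[0,0,0],-1],[[0,0,0],[0,0,0],-1],[[0,0,0],[0,0,0],-1],[[0,0,0],[0,0,0],-1]]' 60
python3 -m pendant '[[[0,0,0],[0,0,0],-1],[[0,0,0],[0,0,0],-1],[[0,0,0],[0,0,0],-1],[[0,0,0],[0,0,0],-1],[[0,0,0],[0,0,0],-1]]' 60
```

```text
time: 4.93
position: [0.411, -0.2709, 0.0072]
tool_rot: [[0.173, 0.985, -0.002], [0.985, -0.173, 0.002], [0.001, -0.002, -1.0]]
force: [-0.6, 0.9, -0.3]
gripper_width: 0.504
grasp_force: 0.0
time: 5.35
position: [0.4122, -0.2721, 0.0106]
tool_rot: [[0.172, 0.985, 0.002], [0.985, -0.172, -0.001], [-0.001, 0.002, -1.0]]
force: [-0.7, 3.1, 10.1]
gripper_width: 0.086
grasp_force: 60.0
time: 5.77
position: [0.4121, -0.2721, 0.0106]
tool_rot: [[0.172, 0.985, 0.002], [0.985, -0.172, -0.001], [-0.001, 0.002, -1.0]]
force: [-0.6, 2.7, 10.1]
gripper_width: 0.084
grasp_force: 60.0
```

```bash
python3 - <<'E'
import numpy as np
g=np.array([-35.4,77]);h0=80.2
R=lambda a:np.array([[np.cos(a),-np.sin(a)],[np.sin(a),np.cos(a)]])
p=[];
for k in range(21):
    h=np.radians(h0-88.5*k/20);c=np.array([493.3,-250])+np.array([0,30])*min(k/8,1)
    p.append(c+R(h)@g)
for j in range(4): print([[round(-88.5*k/20,1)]+(p[5*j+k]-p[5*j]).round().astype(int).tolist() for k in range(1,6)])
E
```

```text
[[-4.4, -1, 10], [-8.8, -2, 20], [-13.3, -3, 31], [-17.7, -3, 41], [-22.1, -2, 51]]
[[-4.4, 1, 10], [-8.8, 3, 20], [-13.3, 5, 30], [-17.7, 7, 36], [-22.1, 10, 42]]
[[-4.4, 3, 6], [-8.8, 7, 11], [-13.3, 12, 16], [-17.7, 16, 20], [-22.1, 21, 25]]
[[-4.4, 5, 4], [-8.8, 11, 7], [-13.3, 17, 10], [-17.7, 23, 13], [-22.1, 29, 15]]
```

```bash

python3 -m pendant '[[[0,0,-4.4],[-1,10,2],-1],[[0,0,-8.8],[-2,20,2],-1],[[0,0,-13.3],[-3,31,2],-1],[[0,0,-17.7],[-3,41,2],-1],[[0,0,-22.1],[-2,51,2],-1]]'
python3 -m pendant '[[[0,0,-4.4],[1,10,0],-1],[[0,0,-8.8],[3,20,0],-1],[[0,0,-13.3],[5,30,0],-1],[[0,0,-17.7],[7,36,0],-1],[[0,0,-22.1],[10,42,0],-1]]'
python3 -m pendant '[[[0,0,-4.4],[3,6,0],-1],[[0,0,-8.8],[7,11,0],-1],[[0,0,-13.3],[12,16,0],-1],[[0,0,-17.7],[16,20,0],-1],[[0,0,-22.1],[21,25,0],-1]]'
python3 -m pendant '[[[0,0,-4.4],[5,4,0],-1],[[0,0,-8.8],[11,7,0],-1],[[0,0,-13.3],[17,10,0],-1],[[0,0,-17.7],[23,13,0],-1],[[0,0,-22.1],[29,15,0],-1]]'
python3 - <<'E'
from h import *
im,W=cam('top','t3.png');z=W[...,2]
m=(z>.011)&(z<.02)&(W[...,0]<.6)&(W[...,0]>.38)&(W[...,1]<-.08)&(W[...,1]>-.34)
print(m.sum(),cv2.minAreaRect(W[m][:,:2].astype(np.float32)*1000))
E
```

```text
time: 6.18
position: [0.4093, -0.2205, 0.012]
tool_rot: [[0.534, 0.846, 0.001], [0.846, -0.534, -0.001], [-0.0, 0.001, -1.0]]
force: [0.1, 1.1, -2.3]
gripper_width: 0.09
grasp_force: 58.7
time: 6.6
position: [0.4196, -0.1783, 0.012]
tool_rot: [[0.812, 0.583, 0.001], [0.583, -0.812, -0.0], [0.001, 0.001, -1.0]]
force: [1.1, 0.8, -1.3]
gripper_width: 0.088
grasp_force: 58.7
time: 7.02
position: [0.4409, -0.1536, 0.0121]
tool_rot: [[0.972, 0.234, 0.001], [0.234, -0.972, -0.0], [0.001, 0.001, -1.0]]
force: [1.9, -0.2, -1.8]
gripper_width: 0.086
grasp_force: 58.7
time: 7.43
position: [0.4701, -0.1384, 0.0121]
tool_rot: [[0.989, -0.148, 0.002], [-0.148, -0.989, 0.0], [0.002, -0.0, -1.0]]
force: [1.2, 0.0, -2.1]
gripper_width: 0.087
grasp_force: 58.7
224 ((493.72021484375, -229.05270385742188), (148.4296417236328, 165.74029541015625), 82.64603424072266)
```

View pics/t3.png

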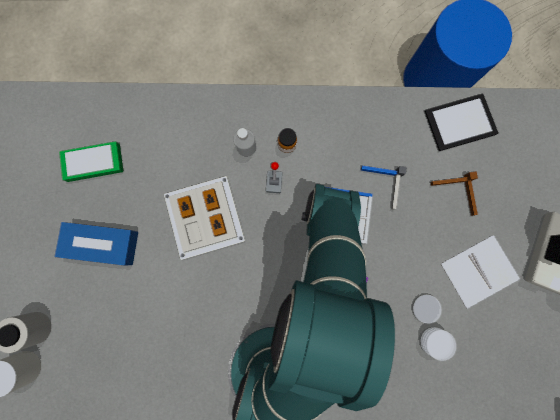

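```bash

python3 -m pendant '[[[0,0,0],[13,-15,0],-1],[[0,0,0],[26,-30,0],-1],[[0,0,0],[39,-45,0],-1],[[0,0,0],[52,-60,0],-1],[[0,0,0],[62,-72,0],-1]]'
python3 -m pendant '[[[0,0,0],[1,-2,0],-1],[[0,0,0],[2,-3,0],-1],[[0,0,0],[3,-5,0],-1],[[0,0,0],[4,-6,0],-1],[[0,0,0],[5,-7,0],-1]]'
```

```text
time: 7.9
position: [0.5319, -0.2119, 0.0119]
tool_rot: [[0.99, -0.144, 0.001], [-0.144, -0.99, 0.0], [0.001, -0.0, -1.0]]
force: [-0.7, 0.7, -1.4]
gripper_width: 0.09
grasp_force: 58.9
time: 8.32
position: [0.5349, -0.2157, 0.0109]
tool_rot: [[0.99, -0.143, -0.003], [-0.143, -0.99, 0.002], [-0.003, -0.002, -1.0]]
force: [-6.8, 13.2, -1.0]
gripper_width: 0.093
grasp_force: 59.1
```

```bash

python3 -m pendant '[[[0,0,0],[1,0,0],-1],[[0,0,0],[2,0,0],-1],[[0,0,0],[3,0,0],-1],[[0,0,0],[3,0,0],-1],[[0,0,0],[3,0,0],-1]]'
python3 -m pendant '[[[0,0,0],[0,0,0],-0.5],[[0,0,0],[0,0,0],-0.5],[[0,0,0],[0,0,0],-0.3],[[0,0,0],[0,0,0],-0.3],[[0,0,0],[0,0,0],-0.3]]'
python3 -m pendant '[[[0,0,0],[0,0,20],-0.3],[[0,0,0],[0,0,50],0],[[0,0,0],[-10,10,90],0],[[0,0,0],[-40,30,130],0],[[0,0,0],[-75,60,160],0]]'
cat >> h.py <<'E'
def fit(m,W):
    return cv2.minAreaRect(W[m][:,:2].astype(np.float32)*1000)
def tray(n,save=None):
    im,W=cam(n,save);z=W[...,2];c=np.array([.5602,-.2986]);a=np.radians(-8.3)
    d=W[...,:2]-c;X=d[...,0]*np.cos(a)+d[...,1]*np.sin(a);Y=-d[...,0]*np.sin(a)+d[...,1]*np.cos(a)
    near=(abs(X)<.14)&(abs(Y)<.14)
    hs=cv2.cvtColor(im,cv2.COLOR_BGR2HSV);blue=(hs[...,0]>100)&(hs[...,0]<125)&(hs[...,1]>120)
    m=(z>.011)&(z<.0205)&near&(X<.0825)&(Y>-.0825)
    print('tray',m.sum(),fit(m,W));mb=blue&near&(z<.02)&(z>.012);print('blue',mb.sum(), fit(mb,W) if mb.sum()>20 else 0)
    mb=near&(z>.0225)&(z<.028)
    p=np.stack([X[mb],Y[mb]],-1);q=p[p[:,0]>.07];r=p[p[:,1]<-.07]
    if len(q)>50 and len(r)>50: print('fence faces x',np.percentile(q[q[:,1]>-.06][:,0],[2,98]),'y',np.percentile(r[r[:,0]<.06][:,1],[2,98]))
    print('edges x',np.percentile(X[m],[.5,99.5]),'y',np.percentile(Y[m],[.5,99.5]))
E
python3 -c "
from h import *
tray('wrist','w4.png')"
```

```text
time: 8.73
position: [0.5364, -0.2151, 0.0107]
tool_rot: [[0.99, -0.143, -0.006], [-0.143, -0.99, 0.003], [-0.006, -0.002, -1.0]]
force: [-15.2, 12.5, 8.4]
gripper_width: 0.086
grasp_force: 60.4
time: 9.15
position: [0.5393, -0.2178, 0.0115]
tool_rot: [[0.989, -0.145, 0.0], [-0.145, -0.989, -0.0], [0.0, 0.0, -1.0]]
force: [-0.4, -0.4, -0.2]
gripper_width: 0.352
grasp_force: 0.0
time: 9.57
position: [0.4805, -0.1716, 0.1583]
tool_rot: [[0.989, -0.146, 0.002], [-0.146, -0.989, -0.001], [0.003, 0.001, -1.0]]
force: [0.8, 0.5, 0.8]
gripper_width: 0.499
grasp_force: 0.0
tray 9167 ((548.270263671875, -295.9806823730469), (166.75631713867188, 142.21827697753906), 81.40567016601562)
blue 0 0
edges x [-0.08319651  0.05706882] y [-0.08240562  0.08400004]
```

View pics/w4.png

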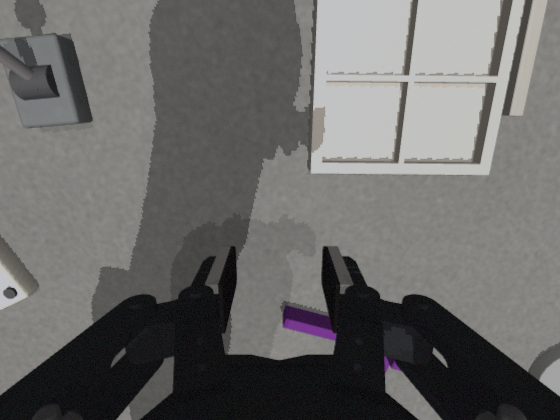

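The tray's walls are parallel to the fence, with the aluminium side tight at the right (510,80); the blue side is out of view. I go to the first block and check the tray in the top camera on the way.

```bash

python3 -m pendant '[[[0,0,2.5],[5,38,0],0.4],[[0,0,5],[10,76,0],0.4],[[0,0,7.5],[15,114,0],0.4],[[0,0,10],[20,152,0],0.4],[[0,0,12.7],[25,191,0],0.4]]'
python3 -m pendant '[[[0,0,2.5],[5,38,0],0.4],[[0,0,5],[10,76,0],0.4],[[0,0,7.5],[15,114,0],0.4],[[0,0,10],[20,152,0],0.4],[[0,0,12.8],[26.5,191,-8],0.4]]'
python3 - <<'E'
from h import *
print(get_obs()['qpos'])
tray('top')
im,W=cam('wrist','w5.png');z=W[...,2]
m=(z>.062)&(z<.075)&(W[...,0]>.495)&(W[...,0]<.57)&(W[...,1]<.25)&(W[...,1]>.17);print(m.sum(),fit(m,W))
E
```

```text
time: 10.03
position: [0.5053, 0.0216, 0.1564]
tool_rot: [[0.997, 0.078, 0.001], [0.078, -0.997, -0.0], [0.001, 0.0, -1.0]]
force: [1.1, -0.4, -0.5]
gripper_width: 0.702
grasp_force: 0.0
time: 10.45
position: [0.5323, 0.2131, 0.1494]
tool_rot: [[0.955, 0.297, 0.002], [0.297, -0.955, 0.001], [0.002, -0.0, -1.0]]
force: [1.2, -1.3, 0.0]
gripper_width: 0.701
grasp_force: 0.0
[ -11.34495333   24.80998591  -17.10533926  103.91401562    8.97814727
   52.46202168 -105.16459647]
tray 750 ((559.37353515625, -297.6803283691406), (166.039306640625, 167.33926391601562), 81.1708755493164)
blue 166 ((640.3770751953125, -310.6310119628906), (163.99710083007812, 22.291833877563477), 80.36011505126953)
fence faces x [0.08225838 0.094637  ] y [-0.09434358 -0.08205185]
edges x [-0.08453082  0.08207471] y [-0.08214269  0.08377756]
3940 ((532.6492919921875, 210.80006408691406), (62.254276275634766, 37.41356658935547), 17.28655433654785)
```

```bash

python3 -m pendant '[[[0,0,0],[0,-2,-35],0.4],[[0,0,0],[0,-2,-65],0.4],[[0,0,0],[0,-2,-90],0.4],[[0,0,0],[0,-2,-100],0.4],[[0,0,0],[0,-2,-102],0.4]]' 60
python3 -m pendant '[[[0,0,0],[0,0,0],-0.1],[[0,0,0],[0,0,0],-1],[[0,0,0],[0,0,0],-1],[[0,0,0],[0,0,0],-1],[[0,0,0],[0,0,0],-1]]' 60
python3 -m pendant '[[[0,0,0],[0,0,10],-1],[[0,0,0],[0,0,20],-1],[[0,0,0],[0,0,35],-1],[[0,0,0],[0,0,60],-1],[[0,0,0],[0,0,80],-1]]' 60
```

```text
time: 10.97
position: [0.5308, 0.2086, 0.0444]
tool_rot: [[0.955, 0.295, -0.003], [0.295, -0.955, -0.001], [-0.003, 0.0, -1.0]]
force: [0.0, 0.0, 0.1]
gripper_width: 0.695
grasp_force: 0.0
time: 11.38
position: [0.5326, 0.21, 0.0478]
tool_rot: [[0.955, 0.296, 0.002], [0.296, -0.955, 0.002], [0.003, -0.001, -1.0]]
force: [-3.1, 3.8, 9.4]
gripper_width: 0.429
grasp_force: 61.6
time: 11.8
position: [0.5321, 0.2087, 0.1282]
tool_rot: [[0.956, 0.295, 0.001], [0.295, -0.956, -0.0], [0.001, 0.0, -1.0]]
force: [0.2, 0.6, 0.2]
gripper_width: 0.43
grasp_force: 61.5
```

```bash

python3 -m pendant '[[[0,0,-1.7],[2,-32,0],-1],[[0,0,-3.4],[4,-64,0],-1],[[0,0,-5.1],[6,-96,0],-1],[[0,0,-6.8],[8,-127,0],-1],[[0,0,-8.5],[10,-158,0],-1]]'
python3 -m pendant '[[[0,0,-1.7],[4,-32,0],-1],[[0,0,-3.4],[8,-64,0],-1],[[0,0,-5.1],[12,-96,0],-1],[[0,0,-6.8],[16,-127,0],-1],[[0,0,-8.5],[20,-158,0],-1]]'
python3 -m pendant '[[[0,0,-1.7],[8,-32,0],-1],[[0,0,-3.4],[16,-64,0],-1],[[0,0,-5.1],[24,-96,0],-1],[[0,0,-6.8],[32,-128,0],-1],[[0,0,-8.5],[40,-159,0],-1]]'
python3 - <<'E'
from h import *
tray('top')
im,W=cam('wrist','w6.png')
E
```

```text
time: 12.22
position: [0.542, 0.049, 0.1272]
tool_rot: [[0.989, 0.149, 0.001], [0.149, -0.989, -0.0], [0.001, 0.001, -1.0]]
force: [0.9, -0.5, -0.1]
gripper_width: 0.433
grasp_force: 61.6
time: 12.63
position: [0.5619, -0.1092, 0.1272]
tool_rot: [[1.0, 0.001, 0.001], [0.001, -1.0, -0.001], [0.001, 0.001, -1.0]]
force: [1.5, -0.3, -0.6]
gripper_width: 0.43
grasp_force: 61.6
time: 13.05
position: [0.6019, -0.2684, 0.1273]
tool_rot: [[0.989, -0.147, 0.001], [-0.147, -0.989, -0.001], [0.001, 0.001, -1.0]]
force: [-0.1, 0.9, -1.4]
gripper_width: 0.431
grasp_force: 61.6
tray 238 ((566.1372680664062, -248.73995971679688), (67.25601196289062, 164.88735961914062), 81.02571105957031)
blue 9 0
edges x [-0.08325321  0.0806146 ] y [0.01780226 0.08408149]
```

View pics/w6.png

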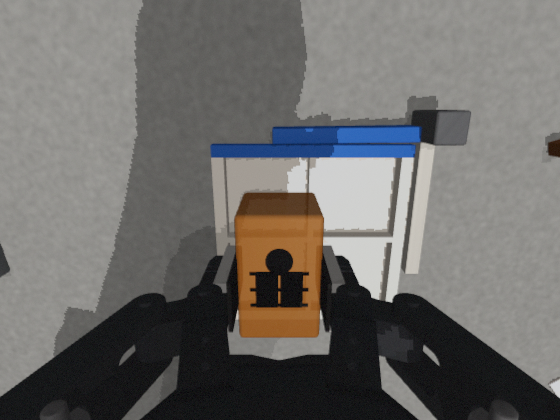

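The block is held level, with its beetle up, over bay0; the blue tray wall (row 150) lies against the blue fence (row 135). Lowering.

```bash

python3 -m pendant '[[[0,0,0],[1,1,-35],-1],[[0,0,0],[1,1,-70],-1],[[0,0,0],[1,1,-92],-1],[[0,0,0],[1,1,-100],-1],[[0,0,0],[1,1,-104],-1]]'
python3 -m pendant '[[[0,0,0],[0,0,-1],-1],[[0,0,0],[0,0,-1],-0.1],[[0,0,0],[0,0,-1],0.1],[[0,0,0],[0,0,-1],0.25],[[0,0,0],[0,0,-1],0.25]]'
python3 -m pendant '[[[0,0,0],[0,0,10],0.25],[[0,0,0],[0,0,40],0.3],[[0,0,0],[-10,20,80],0.4],[[0,0,0],[-20,50,110],0.4],[[0,0,0],[-35,85,115],0.4]]'
python3 - <<'E'
from h import *
im,W=cam('wrist','w7.png');z=W[...,2]
m=(z>.034)&(z<.05)&(abs(W[...,0]-.6027)<.05)&(abs(W[...,1]+.2669)<.05);print(m.sum(),fit(m,W),np.median(z[m]),z[m].std())
tray('wrist')
E
```

```text
time: 13.57
position: [0.602, -0.2649, 0.0217]
tool_rot: [[0.989, -0.145, -0.002], [-0.145, -0.989, 0.001], [-0.002, -0.0, -1.0]]
force: [-28.6, 11.3, 49.5]
gripper_width: 0.431
grasp_force: 67.6
time: 13.98
position: [0.6032, -0.2652, 0.0221]
tool_rot: [[0.989, -0.145, 0.001], [-0.145, -0.989, -0.0], [0.001, 0.0, -1.0]]
force: [-0.3, 0.3, -1.1]
gripper_width: 0.625
grasp_force: 0.0
time: 14.4
position: [0.5702, -0.1831, 0.1411]
tool_rot: [[0.989, -0.148, 0.006], [-0.148, -0.989, -0.003], [0.007, 0.002, -1.0]]
force: [1.6, 1.0, 1.8]
gripper_width: 0.697
grasp_force: 0.0
4102 ((603.7442626953125, -265.51898193359375), (38.320404052734375, 62.085594177246094), 81.52635192871094) 0.041237563498273844 0.0011213081221101906
tray 11630 ((559.6319580078125, -297.56060791015625), (167.03982543945312, 166.8647003173828), 81.53820037841797)
blue 2831 ((642.3519287109375, -310.7351379394531), (166.31903076171875, 26.10113525390625), 82.75233459472656)
fence faces x [0.08412103 0.09554661] y [-0.09350818 -0.08189148]
edges x [-0.0829264  0.0821304] y [-0.08239998  0.08400409]
```

```bash

python3 -m pendant '[[[0,0,2.5],[-12,37,0],0.4],[[0,0,5],[-24,74,0],0.4],[[0,0,7.5],[-36,111,0],0.4],[[0,0,10],[-48,148,0],0.4],[[0,0,12.7],[-60,184,0],0.4]]'
python3 -m pendant '[[[0,0,2.5],[-12,37,0],0.4],[[0,0,5],[-24,74,0],0.4],[[0,0,7.5],[-36,111,0],0.4],[[0,0,10],[-48,148,0],0.4],[[0,0,12.8],[-58,184,0],0.4]]'
python3 - <<'E'
from h import *
im,W=cam('wrist');z=W[...,2]
m=(z>.062)&(z<.075)&(abs(W[...,0]-.452)<.045)&(abs(W[...,1]-.186)<.04);print(m.sum(),fit(m,W))
tray('top')
E
```

```text
time: 14.92
position: [0.5076, 0.0043, 0.1367]
tool_rot: [[0.997, 0.078, 0.001], [0.078, -0.997, -0.0], [0.001, 0.0, -1.0]]
force: [-0.0, 0.7, 0.1]
gripper_width: 0.697
grasp_force: 0.0
time: 15.33
position: [0.4494, 0.1884, 0.1367]
tool_rot: [[0.955, 0.297, 0.001], [0.297, -0.955, 0.0], [0.001, 0.0, -1.0]]
force: [1.1, 0.9, -0.5]
gripper_width: 0.702
grasp_force: 0.0
4357 ((452.6752624511719, 186.11537170410156), (61.62758255004883, 38.13212966918945), 17.38576316833496)
tray 749 ((559.5545654296875, -297.84686279296875), (166.3107147216797, 167.42088317871094), 81.08740234375)
blue 149 ((642.3580932617188, -311.111083984375), (164.7498321533203, 25.67909812927246), 80.92431640625)
fence faces x [0.07797449 0.09474171] y [-0.09429844 -0.08212554]
edges x [-0.08453845  0.08212152] y [-0.08191348  0.08376132]
```

```bash

python3 -m pendant '[[[0,0,0],[3,-2,-35],0.4],[[0,0,0],[3,-2,-65],0.4],[[0,0,0],[3,-2,-80],0.4],[[0,0,0],[3,-2,-85],0.4],[[0,0,0],[3,-2,-87],0.4]]' 60
python3 -m pendant '[[[0,0,0],[0,0,0],-0.1],[[0,0,0],[0,0,0],-1],[[0,0,0],[0,0,0],-1],[[0,0,0],[0,0,0],-1],[[0,0,0],[0,0,0],-1]]' 60
python3 -m pendant '[[[0,0,0],[0,0,10],-1],[[0,0,0],[0,0,20],-1],[[0,0,0],[0,0,35],-1],[[0,0,0],[0,0,60],-1],[[0,0,0],[0,0,80],-1]]' 60
```

```text
time: 15.85
position: [0.4533, 0.1844, 0.0486]
tool_rot: [[0.955, 0.295, -0.001], [0.295, -0.955, -0.0], [-0.001, 0.0, -1.0]]
force: [0.5, 0.8, -0.7]
gripper_width: 0.699
grasp_force: 0.0
time: 16.27
position: [0.454, 0.1854, 0.0503]
tool_rot: [[0.955, 0.296, 0.002], [0.296, -0.955, 0.001], [0.002, -0.001, -1.0]]
force: [-3.1, 2.6, 5.2]
gripper_width: 0.433
grasp_force: 60.8
time: 16.68
position: [0.4537, 0.1845, 0.1314]
tool_rot: [[0.956, 0.295, 0.001], [0.295, -0.956, 0.0], [0.001, 0.0, -1.0]]
force: [0.6, 0.3, -0.3]
gripper_width: 0.424
grasp_force: 61.3
```

```bash

python3 -m pendant '[[[0,0,-1.7],[4,-34,0],-1],[[0,0,-3.4],[8,-68,0],-1],[[0,0,-5.1],[12,-102,0],-1],[[0,0,-6.8],[16,-136,0],-1],[[0,0,-8.5],[20,-171,0],-1]]'
python3 -m pendant '[[[0,0,-1.7],[4,-34,0],-1],[[0,0,-3.4],[8,-68,0],-1],[[0,0,-5.1],[12,-102,0],-1],[[0,0,-6.8],[16,-136,0],-1],[[0,0,-8.5],[21,-171,0],-1]]'
python3 -m pendant '[[[0,0,-1.7],[4,-34,0],-1],[[0,0,-3.4],[8,-68,0],-1],[[0,0,-5.1],[12,-102,0],-1],[[0,0,-6.8],[17,-137,0],-1],[[0,0,-8.5],[22,-172,0],-1]]'
python3 - <<'E'
from h import *
im,W=cam('wrist','w8.png')
tray('top')
E
```

```text
time: 17.1
position: [0.4737, 0.0119, 0.1304]
tool_rot: [[0.989, 0.149, 0.002], [0.149, -0.989, -0.0], [0.002, 0.0, -1.0]]
force: [0.9, 0.9, -1.4]
gripper_width: 0.427
grasp_force: 61.4
time: 17.52
position: [0.4945, -0.1593, 0.1305]
tool_rot: [[1.0, 0.001, 0.002], [0.001, -1.0, -0.0], [0.002, 0.0, -1.0]]
force: [0.5, 0.1, -0.2]
gripper_width: 0.429
grasp_force: 61.4
time: 17.93
position: [0.5164, -0.3315, 0.1306]
tool_rot: [[0.989, -0.147, 0.002], [-0.147, -0.989, -0.0], [0.002, 0.0, -1.0]]
force: [0.9, 0.6, -0.2]
gripper_width: 0.427
grasp_force: 61.4
tray 617 ((559.7406005859375, -297.2861328125), (165.21807861328125, 167.4612274169922), 80.79104614257812)
blue 150 ((638.1124877929688, -310.6603698730469), (163.90174865722656, 18.459142684936523), 81.28562927246094)
edges x [-0.08447319  0.08122217] y [-0.08202998  0.08375186]
```

View pics/w8.png

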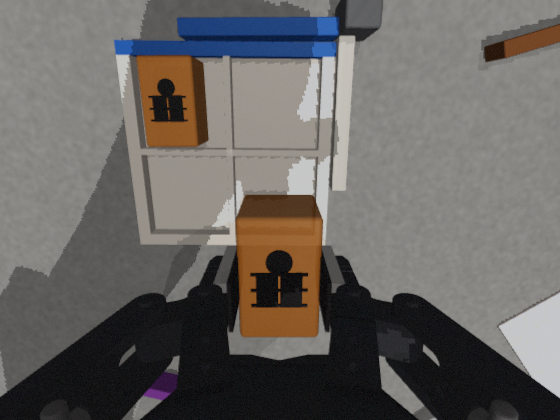

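Block 1 lies in bay0 at (172,100), the tray is still home, and the second block is held level. I lower it into bay3, slower near the floor.

```bash

python3 -m pendant '[[[0,0,0],[1,2,-35],-1],[[0,0,0],[1,2,-65],-1],[[0,0,0],[1,2,-85],-1],[[0,0,0],[1,2,-96],-1],[[0,0,0],[1,2,-100],-1]]'
python3 -m pendant '[[[0,0,0],[0,0,-1],-1],[[0,0,0],[0,0,-2],-1],[[0,0,0],[0,0,-3],-1],[[0,0,0],[0,0,-4],-1],[[0,0,0],[0,0,-5],-1]]'
python3 -m pendant '[[[0,0,0],[0,0,-1],-1],[[0,0,0],[0,0,-1],-0.1],[[0,0,0],[0,0,-1],0.1],[[0,0,0],[0,0,-1],0.25],[[0,0,0],[0,0,-1],0.25]]'
python3 -m pendant '[[[0,0,0],[0,0,10],0.25],[[0,0,0],[0,0,40],0.3],[[0,0,0],[-10,20,80],0.4],[[0,0,0],[-20,50,110],0.4],[[0,0,0],[-35,85,115],0.4]]'
python3 - <<'E'
from h import *
im,W=cam('wrist','w9.png');z=W[...,2]
m=(z>.034)&(z<.05)&(abs(W[...,0]-.5172)<.05)&(abs(W[...,1]+.3296)<.04);print(m.sum(),fit(m,W),np.median(z[m]),z[m].std())
E
```

```text
time: 18.45
position: [0.5169, -0.3273, 0.0283]
tool_rot: [[0.989, -0.145, -0.001], [-0.145, -0.989, 0.001], [-0.001, -0.001, -1.0]]
force: [-0.2, 0.5, -1.3]
gripper_width: 0.428
grasp_force: 61.4
time: 18.87
position: [0.5177, -0.3276, 0.0245]
tool_rot: [[0.989, -0.145, 0.001], [-0.145, -0.989, -0.0], [0.001, 0.0, -1.0]]
force: [-0.6, -0.6, -1.5]
gripper_width: 0.426
grasp_force: 61.4
time: 19.28
position: [0.5174, -0.3274, 0.0229]
tool_rot: [[0.989, -0.145, 0.0], [-0.145, -0.989, 0.0], [0.0, -0.0, -1.0]]
force: [0.5, 0.8, -0.1]
gripper_width: 0.624
grasp_force: 0.0
time: 19.7
position: [0.4846, -0.2454, 0.1421]
tool_rot: [[0.989, -0.147, 0.006], [-0.147, -0.989, -0.003], [0.006, 0.002, -1.0]]
force: [1.0, 1.2, 1.0]
gripper_width: 0.702
grasp_force: 0.0
4045 ((516.1204223632812, -327.7197265625), (38.63677215576172, 61.82387161254883), 81.64310455322266) 0.04128352081373213 0.0011869171318798844
```

```bash

python3 -m pendant '[[[0,0,1.7],[1,36,0],0.4],[[0,0,3.4],[2,72,0],0.4],[[0,0,5.1],[3,108,0],0.4],[[0,0,6.8],[4,144,0],0.4],[[0,0,8.5],[5,178,0],0.4]]'
python3 -m pendant '[[[0,0,1.7],[1,36,0],0.4],[[0,0,3.4],[2,72,0],0.4],[[0,0,5.1],[3,108,0],0.4],[[0,0,6.8],[4,144,0],0.4],[[0,0,8.5],[5,178,0],0.4]]'
python3 -m pendant '[[[0,0,1.7],[3,36,0],0.4],[[0,0,3.4],[6,72,0],0.4],[[0,0,5.1],[9,108,0],0.4],[[0,0,6.8],[12,144,0],0.4],[[0,0,8.5],[14,178,0],0.4]]'
python3 - <<'E'
from h import *
im,W=cam('wrist');z=W[...,2]
m=(z>.062)&(z<.075)&(abs(W[...,0]-.508)<.045)&(abs(W[...,1]-.289)<.04);print(m.sum(),fit(m,W))
tray('top')
E
```

```text
time: 20.17
position: [0.4877, -0.0639, 0.1382]
tool_rot: [[1.0, 0.005, 0.001], [0.005, -1.0, -0.0], [0.001, 0.0, -1.0]]
force: [2.1, -0.4, 0.0]
gripper_width: 0.7
grasp_force: 0.0
time: 20.58
position: [0.4928, 0.1142, 0.1382]
tool_rot: [[0.988, 0.152, 0.001], [0.152, -0.988, 0.0], [0.001, 0.0, -1.0]]
force: [0.9, -0.2, -0.1]
gripper_width: 0.702
grasp_force: 0.0
time: 21.0
position: [0.5069, 0.2922, 0.1382]
tool_rot: [[0.955, 0.297, 0.001], [0.297, -0.955, 0.0], [0.001, 0.0, -1.0]]
force: [0.3, -0.5, 0.6]
gripper_width: 0.7
grasp_force: 0.0
4306 ((508.0173034667969, 289.34014892578125), (62.29532241821289, 38.08741760253906), 17.19731903076172)
tray 754 ((559.8306274414062, -297.442626953125), (166.5554962158203, 167.30007934570312), 80.95881652832031)
blue 154 ((637.762451171875, -310.84490966796875), (164.87338256835938, 16.538713455200195), 80.68560791015625)
fence faces x [0.08278349 0.09431747] y [-0.09429907 -0.0801182 ]
edges x [-0.08429859  0.08232259] y [-0.08203846  0.0835523 ]
```

```bash

python3 -m pendant '[[[0,0,0],[1,-3,-35],0.4],[[0,0,0],[1,-3,-65],0.4],[[0,0,0],[1,-3,-80],0.4],[[0,0,0],[1,-3,-86],0.4],[[0,0,0],[1,-3,-88],0.4]]' 60
python3 -m pendant '[[[0,0,0],[0,0,0],-0.1],[[0,0,0],[0,0,0],-1],[[0,0,0],[0,0,0],-1],[[0,0,0],[0,0,0],-1],[[0,0,0],[0,0,0],-1]]' 60
python3 -m pendant '[[[0,0,0],[0,0,10],-1],[[0,0,0],[0,0,20],-1],[[0,0,0],[0,0,35],-1],[[0,0,0],[0,0,60],-1],[[0,0,0],[0,0,80],-1]]' 60
```

```text
time: 21.52
position: [0.5077, 0.2869, 0.049]
tool_rot: [[0.955, 0.295, -0.001], [0.295, -0.955, -0.001], [-0.001, 0.0, -1.0]]
force: [0.3, 0.6, 0.8]
gripper_width: 0.697
grasp_force: 0.0
time: 21.93
position: [0.5085, 0.2884, 0.0512]
tool_rot: [[0.955, 0.296, 0.002], [0.296, -0.955, 0.002], [0.002, -0.001, -1.0]]
force: [-3.5, 3.2, 8.1]
gripper_width: 0.428
grasp_force: 61.2
time: 22.35
position: [0.5082, 0.287, 0.1316]
tool_rot: [[0.956, 0.295, 0.001], [0.295, -0.956, 0.0], [0.001, 0.0, -1.0]]
force: [1.3, 0.9, 0.3]
gripper_width: 0.428
grasp_force: 61.9
```

```bash

python3 -m pendant '[[[0,0,-1.7],[1,-36,0],-1],[[0,0,-3.4],[2,-72,0],-1],[[0,0,-5.1],[3,-108,0],-1],[[0,0,-6.8],[5,-144,0],-1],[[0,0,-8.5],[6,-181,0],-1]]'
python3 -m pendant '[[[0,0,-1.7],[1,-36,0],-1],[[0,0,-3.4],[2,-72,0],-1],[[0,0,-5.1],[3,-108,0],-1],[[0,0,-6.8],[5,-144,0],-1],[[0,0,-8.5],[7,-181,0],-1]]'
python3 -m pendant '[[[0,0,-1.7],[1,-36,0],-1],[[0,0,-3.4],[2,-72,0],-1],[[0,0,-5.1],[3,-108,0],-1],[[0,0,-6.8],[5,-144,0],-1],[[0,0,-8.5],[7,-180,0],-1]]'
python3 - <<'E'
from h import *
im,W=cam('wrist','w10.png')
tray('top')
E
```

```text
time: 22.77
position: [0.5141, 0.1044, 0.1306]
tool_rot: [[0.989, 0.149, 0.002], [0.149, -0.989, 0.0], [0.002, 0.0, -1.0]]
force: [0.6, 1.1, -1.2]
gripper_width: 0.43
grasp_force: 62.0
time: 23.18
position: [0.5209, -0.0767, 0.1306]
tool_rot: [[1.0, 0.001, 0.001], [0.001, -1.0, -0.0], [0.001, 0.0, -1.0]]
force: [1.8, 1.1, -0.7]
gripper_width: 0.429
grasp_force: 62.0
time: 23.6
position: [0.5278, -0.257, 0.1307]
tool_rot: [[0.989, -0.147, 0.001], [-0.147, -0.989, -0.001], [0.001, 0.0, -1.0]]
force: [1.1, 0.2, -0.2]
gripper_width: 0.428
grasp_force: 62.0
tray 263 ((565.901123046875, -255.24220275878906), (80.49015045166016, 165.43775939941406), 81.48345184326172)
blue 46 ((645.5874633789062, -262.4596862792969), (67.14295959472656, 10.740835189819336), 89.255615234375)
edges x [-0.08327213  0.0814354 ] y [0.00439133 0.08406155]
```

View pics/w10.png

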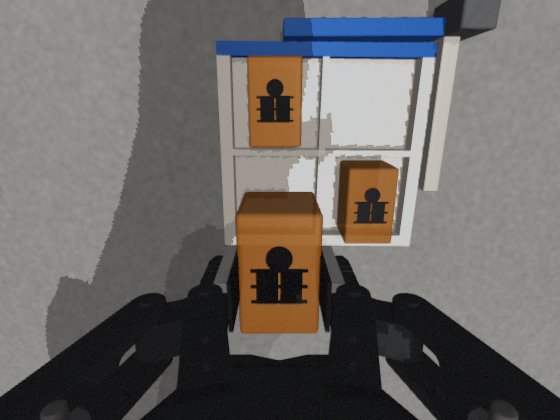

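Two blocks are flat in their bays at (275,100) and (367,205), and the third hangs over the bay at lower left. Lowering it.

```bash

python3 -m pendant '[[[0,0,0],[0,2,-35],-1],[[0,0,0],[0,2,-65],-1],[[0,0,0],[0,2,-85],-1],[[0,0,0],[0,2,-96],-1],[[0,0,0],[0,2,-100],-1]]'
python3 -m pendant '[[[0,0,0],[0,0,-1],-1],[[0,0,0],[0,0,-2],-1],[[0,0,0],[0,0,-3],-1],[[0,0,0],[0,0,-4],-1],[[0,0,0],[0,0,-5],-1]]'
python3 -m pendant '[[[0,0,0],[0,0,-1],-1],[[0,0,0],[0,0,-1],-0.1],[[0,0,0],[0,0,-1],0.1],[[0,0,0],[0,0,-1],0.25],[[0,0,0],[0,0,-1],0.25]]'
python3 -m pendant '[[[0,0,0],[0,0,10],0.25],[[0,0,0],[0,0,40],0.25],[[0,0,0],[-30,-4,80],0],[[0,0,0],[-65,-8,95],-1],[[0,0,0],[-100,-12,105],-1]]'
python3 - <<'E'
from h import *
im,W=cam('wrist','w11.png');z=W[...,2]
for x,y in((.528,-.255),(.517,-.328),(.603,-.266)):
    m=(z>.034)&(z<.05)&(abs(W[...,0]-x)<.04)&(abs(W[...,1]-y)<.03);print(m.sum(),fit(m,W),np.median(z[m]),z[m].std())
tray('wrist');tray('top')
im,W=cam('side');m=0
E
```

```text
time: 24.12
position: [0.5274, -0.2527, 0.0286]
tool_rot: [[0.989, -0.145, -0.001], [-0.145, -0.989, 0.001], [-0.002, -0.0, -1.0]]
force: [-1.1, -0.2, -0.0]
gripper_width: 0.427
grasp_force: 61.9
time: 24.53
position: [0.5283, -0.253, 0.0251]
tool_rot: [[0.989, -0.145, 0.001], [-0.145, -0.989, -0.0], [0.001, 0.0, -1.0]]
force: [-3.3, 1.0, 7.3]
gripper_width: 0.426
grasp_force: 63.0
time: 24.95
position: [0.528, -0.2528, 0.0235]
tool_rot: [[0.989, -0.145, 0.0], [-0.145, -0.989, 0.0], [0.0, -0.0, -1.0]]
force: [-0.8, 0.7, -0.3]
gripper_width: 0.628
grasp_force: 0.0
time: 25.37
position: [0.4282, -0.265, 0.1312]
tool_rot: [[0.99, -0.144, 0.003], [-0.144, -0.99, -0.001], [0.003, 0.001, -1.0]]
force: [-0.1, -2.1, -0.0]
gripper_width: 0.229
grasp_force: 0.0
5281 ((528.4119262695312, -253.39297485351562), (38.1188850402832, 60.79105758666992), 81.65608978271484) 0.041234848765225984 0.0008789901048262424
5334 ((516.317138671875, -327.8591613769531), (38.45198059082031, 61.10057830810547), 81.71472930908203) 0.04130000940169354 0.0010342136963180186
0 ((0.0, 0.0), (0.0, 0.0), 0.0) nan nan
tray 8448 ((522.0489501953125, -292.0329895019531), (166.7019500732422, 88.94801330566406), 81.0845718383789)
blue 0 0
edges x [-0.08299528  0.00432917] y [-0.08235938  0.08385078]
tray 544 ((559.3942260742188, -297.39996337890625), (165.33213806152344, 166.9539794921875), 80.86790466308594)
blue 146 ((641.7490234375, -310.8175354003906), (164.71099853515625, 25.78394317626953), 82.13450622558594)
fence faces x [0.08223086 0.09464437] y [-0.0935879  -0.07937876]
edges x [-0.08362463  0.08221261] y [-0.08150834  0.08410211]
  return _methods._mean(a, axis=axis, dtype=dtype,
  ret = ret.dtype.type(ret / rcount)
  ret = _var(a, axis=axis, dtype=dtype, out=out, ddof=ddof,
  arrmean = um.true_divide(arrmean, div, out=arrmean,
  ret = ret.dtype.type(ret / rcount)
```

View pics/w11.png

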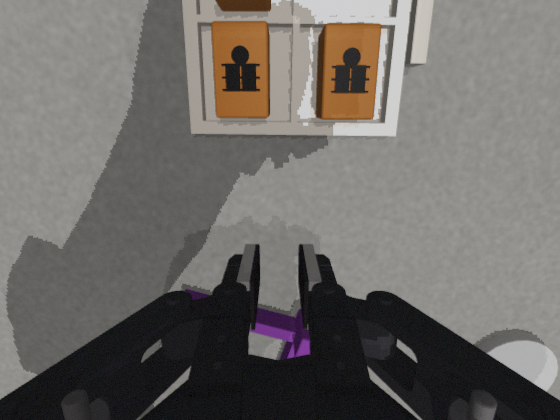

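Three blocks are flat in separate bays, and the tray is within about 1 mm of home. I give it a gentle nudge on each wall with the shut fingers to seat it snugly.

```bash

python3 -m pendant '[[[0,0,0],[10,-9,-30],-1],[[0,0,0],[17,-17,-60],-1],[[0,0,0],[17,-17,-90],-1],[[0,0,0],[17,-17,-110],-1],[[0,0,0],[17,-17,-120],-1]]'
python3 -m pendant '[[[0,0,0],[4,-0.5,0],-1],[[0,0,0],[8,-1,0],-1],[[0,0,0],[12,-1.7,0],-1],[[0,0,0],[14,-2,0],-1],[[0,0,0],[16,-2.3,0],-1]]'
python3 -m pendant '[[[0,0,0],[1,0,0],-1],[[0,0,0],[2,0,0],-1],[[0,0,0],[4,-0.5,0],-1],[[0,0,0],[5,-0.7,0],-1],[[0,0,0],[6,-1,0],-1]]'
```

```text
time: 25.98
position: [0.4447, -0.2806, 0.0055]
tool_rot: [[0.99, -0.144, -0.003], [-0.144, -0.99, 0.002], [-0.003, -0.002, -1.0]]
force: [0.1, 0.1, 0.1]
gripper_width: 0.006
grasp_force: 0.0
time: 26.4
position: [0.4621, -0.2844, 0.0096]
tool_rot: [[0.989, -0.145, 0.002], [-0.145, -0.989, -0.001], [0.002, 0.001, -1.0]]
force: [-0.7, 0.3, 1.0]
gripper_width: -0.001
grasp_force: 0.0
time: 26.82
position: [0.467, -0.2851, 0.0085]
tool_rot: [[0.989, -0.145, -0.0], [-0.145, -0.989, 0.0], [-0.0, -0.0, -1.0]]
force: [-0.4, -1.3, 0.5]
gripper_width: -0.0
grasp_force: 0.0
```

```bash

python3 -m pendant '[[[0,0,0],[1,0,0],-1],[[0,0,0],[2,0,0],-1],[[0,0,0],[3,-0.3,0],-1],[[0,0,0],[4,-0.5,0],-1],[[0,0,0],[4,-0.5,0],-1]]'
python3 -m pendant '[[[0,0,0],[0.5,0,0],-1],[[0,0,0],[1,0,0],-1],[[0,0,0],[1.5,0,0],-1],[[0,0,0],[2,0,0],-1],[[0,0,0],[2,0,0],-1]]'
```

```text
time: 27.23
position: [0.469, -0.2855, 0.0081]
tool_rot: [[0.989, -0.146, -0.004], [-0.146, -0.989, 0.001], [-0.004, -0.001, -1.0]]
force: [-11.2, 1.6, 8.9]
gripper_width: 0.0
grasp_force: 6.2
time: 27.65
position: [0.4691, -0.2855, 0.0079]
tool_rot: [[0.989, -0.146, -0.007], [-0.146, -0.989, 0.002], [-0.007, -0.001, -1.0]]
force: [-23.2, 2.3, 19.7]
gripper_width: 0.001
grasp_force: 12.1
```

```bash

python3 -m pendant '[[[0,0,0],[-10,1.5,0],-1],[[0,0,0],[-20,3,20],-1],[[0,0,0],[-20,3,60],-1],[[0,0,0],[-10,30,90],-1],[[0,0,0],[10,60,90],-1]]'
python3 -m pendant '[[[0,0,0],[30,15,0],-1],[[0,0,0],[60,30,0],-1],[[0,0,0],[94,41,0],-1],[[0,0,0],[94,41,-30],-1],[[0,0,0],[94,41,-60],-1]]'
python3 -m pendant '[[[0,0,0],[0,0,-15],-1],[[0,0,0],[0,0,-25],-1],[[0,0,0],[0,0,-29],-1],[[0,0,0],[0,-1,-29],-1],[[0,0,0],[-0.5,-5,-29],-1]]'
python3 -m pendant '[[[0,0,0],[0,-2,0],-1],[[0,0,0],[0,-3,0],-1],[[0,0,0],[-0.5,-4,0],-1],[[0,0,0],[-0.8,-5,0],-1],[[0,0,0],[-1,-6,0],-1]]'
```

```text
time: 28.07
position: [0.4837, -0.2281, 0.1038]
tool_rot: [[0.989, -0.15, 0.006], [-0.15, -0.989, -0.004], [0.006, 0.003, -1.0]]
force: [2.3, -1.1, 0.6]
gripper_width: -0.004
grasp_force: 0.0
time: 28.48
position: [0.5796, -0.1834, 0.0387]
tool_rot: [[0.99, -0.143, 0.004], [-0.143, -0.99, -0.0], [0.004, -0.0, -1.0]]
force: [0.0, -0.2, -1.5]
gripper_width: -0.001
grasp_force: 0.0
time: 28.9
position: [0.5771, -0.1893, 0.0104]
tool_rot: [[0.99, -0.144, 0.001], [-0.144, -0.99, 0.0], [0.001, -0.0, -1.0]]
force: [-0.7, 0.1, 0.2]
gripper_width: 0.002
grasp_force: 0.0
time: 29.32
position: [0.5755, -0.1957, 0.0097]
tool_rot: [[0.989, -0.145, 0.0], [-0.145, -0.989, 0.0], [0.0, -0.0, -1.0]]
force: [-0.2, -0.3, -0.4]
gripper_width: 0.001
grasp_force: 0.0
```

```bash

python3 -m pendant '[[[0,0,0],[0,-1,0],-1],[[0,0,0],[0,-2,0],-1],[[0,0,0],[-0.4,-3,0],-1],[[0,0,0],[-0.6,-4,0],-1],[[0,0,0],[-0.6,-4,0],-1]]'
python3 -m pendant '[[[0,0,0],[0,-1,0],-1],[[0,0,0],[0,-2,0],-1],[[0,0,0],[-0.3,-2.5,0],-1],[[0,0,0],[-0.4,-3,0],-1],[[0,0,0],[-0.4,-3,0],-1]]'
```

```text
time: 29.73
position: [0.5748, -0.1999, 0.0094]
tool_rot: [[0.989, -0.145, -0.0], [-0.145, -0.989, -0.0], [-0.0, 0.0, -1.0]]
force: [-0.6, -0.1, 0.4]
gripper_width: 0.002
grasp_force: 0.0
time: 30.15
position: [0.5744, -0.2027, 0.0095]
tool_rot: [[0.989, -0.145, -0.0], [-0.145, -0.989, 0.0], [-0.0, -0.0, -1.0]]
force: [0.3, 0.1, 0.2]
gripper_width: 0.002
grasp_force: 0.0
```

```bash

python3 -m pendant '[[[0,0,0],[0,-1,0],-1],[[0,0,0],[0,-2,0],-1],[[0,0,0],[-0.4,-3,0],-1],[[0,0,0],[-0.6,-4,0],-1],[[0,0,0],[-0.6,-4,0],-1]]'
python3 -m pendant '[[[0,0,0],[0,-0.5,0],-1],[[0,0,0],[0,-1,0],-1],[[0,0,0],[-0.3,-1.5,0],-1],[[0,0,0],[-0.4,-2,0],-1],[[0,0,0],[-0.4,-2,0],-1]]'
```

```text
time: 30.57
position: [0.574, -0.2067, 0.0096]
tool_rot: [[0.989, -0.145, 0.0], [-0.145, -0.989, 0.0], [0.0, -0.0, -1.0]]
force: [0.8, 1.6, 3.1]
gripper_width: 0.003
grasp_force: 1.4
time: 30.98
position: [0.5737, -0.2085, 0.0096]
tool_rot: [[0.989, -0.145, 0.0], [-0.145, -0.989, 0.0], [0.0, -0.0, -1.0]]
force: [0.9, 3.9, 5.5]
gripper_width: 0.0
grasp_force: 2.6
```

```bash

python3 -m pendant '[[[0,0,0],[0,-0.5,0],-1],[[0,0,0],[0,-1,0],-1],[[0,0,0],[-0.2,-1.5,0],-1],[[0,0,0],[-0.3,-2,0],-1],[[0,0,0],[-0.3,-2,0],-1]]'
python3 -m pendant '[[[0,0,0],[0,-0.5,0],-1],[[0,0,0],[0,-1,0],-1],[[0,0,0],[-0.1,-1,0],-1],[[0,0,0],[-0.1,-1,0],-1],[[0,0,0],[-0.1,-1,0],-1]]'
```

```text
time: 31.4
position: [0.5735, -0.2092, 0.0095]
tool_rot: [[0.99, -0.144, 0.0], [-0.144, -0.99, 0.001], [-0.0, -0.001, -1.0]]
force: [0.9, 10.3, 6.1]
gripper_width: 0.0
grasp_force: 6.2
time: 31.82
position: [0.5735, -0.2094, 0.0096]
tool_rot: [[0.99, -0.143, 0.0], [-0.143, -0.99, 0.002], [-0.0, -0.002, -1.0]]
force: [0.6, 13.2, 8.4]
gripper_width: -0.0
grasp_force: 7.8
```

Both walls are seated. I retreat well clear and check everything.

```bash

python3 -m pendant '[[[0,0,0],[1,8,0],-1],[[0,0,0],[2,16,10],-1],[[0,0,0],[0,20,45],-1],[[0,0,0],[-20,40,80],-1],[[0,0,0],[-50,60,115],-1]]'
python3 -m pendant '[[[0,0,0],[-35,15,10],-1],[[0,0,0],[-70,30,20],-1],[[0,0,0],[-100,45,30],-1],[[0,0,0],[-130,60,40],-1],[[0,0,0],[-130,60,40],-1]]'
python3 - <<'E'
from h import *
im,W=cam('top','end.png');z=W[...,2];tray('top')
for x,y in((.528,-.255),(.517,-.328),(.603,-.266)):
    m=(z>.034)&(z<.05)&(abs(W[...,0]-x)<.04)&(abs(W[...,1]-y)<.03);print(m.sum(),np.round(fit(m,W)[0]),np.median(z[m]).round(4))
H,S,V=cv2.split(cv2.cvtColor(im,cv2.COLOR_BGR2HSV));m=((H<8)|(H>172))&(S>150);m[:155]=0;m[200:]=0;m[:,:260]=0;m[:,290:]=0
print('red',np.nanmedian(W[m],0))
a=im[100:330,150:430];cv2.imwrite('pics/endc.png',cv2.resize(a,None,fx=2.5,fy=2.5))
E
```

```text
time: 32.23
position: [0.5302, -0.1557, 0.1178]
tool_rot: [[0.989, -0.145, 0.001], [-0.145, -0.989, -0.0], [0.001, 0.0, -1.0]]
force: [0.2, 0.7, 0.7]
gripper_width: -0.0
grasp_force: 0.0
time: 32.65
position: [0.3959, -0.0945, 0.1577]
tool_rot: [[0.99, -0.144, -0.0], [-0.144, -0.99, -0.001], [-0.0, 0.001, -1.0]]
force: [2.9, -0.7, 0.4]
gripper_width: -0.005
grasp_force: 0.0
tray 708 ((559.753173828125, -297.98211669921875), (165.93017578125, 165.7616729736328), 81.67208862304688)
blue 149 ((642.827392578125, -310.979736328125), (163.4242706298828, 22.860008239746094), 79.70204162597656)
fence faces x [0.08246667 0.0941406 ] y [-0.09440583 -0.07792883]
edges x [-0.08268825  0.0821844 ] y [-0.08212732  0.08329956]
235 [ 529. -254.] 0.0425
240 [ 517. -328.] 0.0426
227 [ 604. -266.] 0.0427
red [0.63451877 0.00878789 0.09799938]
```

View pics/endc.png

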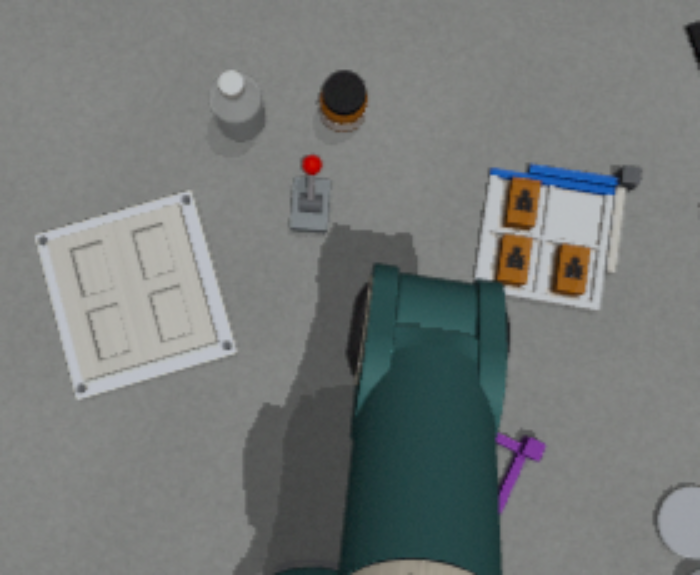

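The mould is empty and the three blocks lie in bays at (523,200), (515,260) and (571,270). The tray is square in the corner, the lever is off at (312,165), and the bystanders stand untouched.

```bash
python3 -c "
from station import *
print(hand_in())"
```

```text
the job is handed in; nothing more can be done
None
```

I switched the curing plate off first, then turned the tray and seated it snug in the corner stop. All three resin blocks present lie flat in their own compartments, the bottle, jar and carton were not touched, and the job is handed in; no verdict came back.

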